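Show the walnut finish sample, label up

TASK

Lift the dark walnut finish sample up and off its hook by its dark end (the pale end, found by the small notch in one corner, carries the label and must stay free of the fingers), and hold it still over the middle of the white card, a good hand's width or more above the bench, with the labelled face turned upward: leaning about halfway between upright and flat, or flatter. Finish while still holding it there; do not drop it on the way, and leave the red sample on its hook and the tin, jar and brush where they are.

Things in the scene. Friction and masses are not known exactly. Their poses are not given: they have to be found in the camera images.
- walnut_sample: dark brown walnut board 160 x 80 x 9 mm, about 80 g; the last 50 mm of its length is bare pale wood, the label end. Origin at the board's centre, mid-thickness. x: along the length towards the pale end (dark/pale border at x = +30 mm). y: along the 80 mm width. z: out of the labelled face. It starts upright, +y up, length level, centre about 149 mm and upper edge about 189 mm above the bench.
- notch (a point): centre of a 14 x 14 mm square notch cut from the walnut sample's +x +y corner, at the pale end. Looking at the labelled face with the pale end to the right, the notch is at the top right; if it is at the bottom right you see the back.
- label (a point): centre of the white paper label (blue edge), on one face of the walnut sample's pale end only. At the start it may face the stand's post or away from it.
- slot (a point): centre of the walnut sample's slot that hangs on the hook: 15 mm along the board's x, 27 mm along y, right through, centred at x = 0, y = +22 mm, leaving 5 mm of wood to the edge. A like slot, unused, is at y = -22 mm.
- stand: two-armed hook stand fixed to the bench, turned any way: wood foot 110 (x) x 80 (y) x 18 mm, 12 mm steel post, and a level 8 mm round bar, axis 180 mm up, reaching 80 mm from the post along its +y and -y. Each end has an upright stub 76 to 84 mm from the post, top 192 mm up. A sample hangs square to the bar, 50 mm from the post, one on each arm. Origin on the bench under the post.
- bar (a point): middle of the stand's bar, on its axis, above the post. To unhook a sample: raise it 9 to 18 mm (best 13; its slot hangs on the bar), then move it level outward along the bar, away from the post, past the stub.
- red_sample: a bystander: the same kind of board, red with a pale notched end, hung with -y up on the other arm. Origin and axes as for the walnut one.
- card: white card lying fixed on the bench, 180 mm (its x) by 200 mm (its y), 3 mm thick; origin at its centre, on the bench
- tin: steel tin with a paper band, 76 mm diameter, 95 mm tall, origin at the centre of its underside. A bystander.
- jar: amber glass jar with a white cap, 60 mm diameter, 85 mm tall, origin at the centre of its underside. A bystander.
- brush: flat brush lying on the bench, its handle towards its -x. A bystander.
Things that resemble listed ones, but are neither listed nor needed, are in the scene too. Of the things that look like the walnut_sample, the middle-sized one is meant.

How it is judged:
By the outcome, as a careful person would: the job done as asked, in the order asked, and still so for the second after the job is handed in, while the arm keeps its last pose, push and grip.
It also fails if it takes over 40 s, if anything falls off the work surface, if the arm or the gripper's body presses on something with over 40 N, if the wrist force passes 120 N, or if a joint passes its speed limit or range.

ROBOT

A 6-joint arm with a two-finger parallel gripper is mounted at the origin on the work surface. World frame = base frame: x ahead of the robot, y to its left, z up, the work surface at z = 0. Lengths are in m, angles in rad, forces in N, time in s.
With the tool pointing down it reaches from about 0.35 to 0.725 m from the base axis. Payload 4.3 kg.
Tool frame: the origin (TCP) lies midway between the tips of the shut fingers; the grasp point (between the pads) lies 19 mm behind it; y points along the fingers, x is the direction in which the jaws open and shut, and the axes are right-handed (so a half turn about y gives the same grasp; the last joint's range is limited). The gripper opens to 85 mm and grips with 20 to 120 N. Pads are 22 mm wide; open, the fingers measure 114 mm over their backs; the gripper's body (76 mm by 85 mm) begins 54 mm behind the grasp point. The pads swing forward as they close: fully open they stand 13 mm farther back than shut.
Start: joints at [1.22, 0.377, 0.081, 1.274, 0, 1.46], TCP at [0.137, 0.558, 0.231] pointing down, gripper open.
Joint ranges: [-2.72, 2.72], [-0.84, 1.66], [-1.02, 1.22], [-1.77, 2.12], [-1.37, 1.28], [-3.14, 3.14]. Speed limits (rad/s): [2.57, 2.57, 3.14, 3.14, 3.14, 3.14].

INTERFACE

Orientations are given as [roll, pitch, yaw] about the fixed x, y, z axes, in that order (R = Rz(yaw) Ry(pitch) Rx(roll)).
In Python, from workcell import telemetry, vision, manip gives the robot as it stands.
- The arm moves only by the shell command python3 -m crank 'ROWS'. ROWS is JSON, a list of rows, each an object of numbers: "tx", "ty", "tz": the shift along the world's x, y, z in mm; "rx", "ry", "rz": the turn, a rotation vector about the world's x, y, z in degrees; "hand": the closure, from -1 (fully open) to 1 (shut). In form: [{"tx": .., "ty": .., "tz": .., "rx": .., "ry": .., "rz": .., "hand": ..}, ...]. A call has 1 to 12 rows; each row is the pose to reach, as a shift and turn from the pose measured when the call began; what a row does not reach only later rows make up. A row lasts 1/12 s, in which the tool goes at most 41.7 mm and 7.16 degrees, less where a joint would pass 70% of its speed; a pose out of reach is approached as far as the arm can. A call with a gripper value outside its range is refused whole. The fingers move at their own pace and stop on an object; the grip force is fixed at half the most. Time passes only in rows, so rows that repeat a pose let the fingers close. It gives the time, the measured TCP pose, the force and the opening at its end, in the units of the state.
- telemetry.sense(): the state, without advancing time (a new reading comes with each control period).
- vision.camera(name): name is "side" or "top"; returns the picture (384x512x3 uint8, red, green, blue); there is no depth.
- vision.get_calibration(name): a dict with "vertical_fov" (degrees; the focal length in pixels is half the picture's height over the tangent of half this angle, whatever the lens; pixels are square), "cx", "cy" (the principal point, pixels), "view" (4x4, takes a point from world to camera coordinates). Camera axes: x right, y up, looking along -z (the intrinsics and any distortion apply to the point x, -y, -z); pixel columns grow to the right and rows downward; lengths in m; the calibration is good to about 2 mm. A picture is of the moment at which its call begins. get_calibration takes no time and is no camera call.
- manip.finish_job(): hands the job in, once; it reports no verdict.
The state is a dict: "time_s": time; "qpos": joint angles; "qvel": joint speeds; "joint_efforts": joint torques, N m; "eef_pos": TCP position; "tool_rot": TCP orientation; "wrist_force": force on the tool from outside, world axes, zero at the start; "torque": the same for the moment, N m; "finger_gap": finger opening in m.
Only numpy, scipy, OpenCV 4.12 (cv2) and the standard library are available. Lean on these libraries where they do the work, as an engineer would, in place of code of your own. Each camera call takes 0.05 s, during which the arm holds its last target.

## Working session

There is one attempt and no reset: what is moved stays moved. The work goes in short steps, Python scripts to look and compute and a shell command to move; the robot and the scene stay as the last step left them, time stands still between calls to the robot, and variables do not carry over. Pictures are saved under pics/ and viewed, and the job is handed in when it is done.

```bash
ls; mkdir -p pics
python3 - <<'E'
from workcell import telemetry, vision, manip
import cv2
for n in ("side","top"):
    im=vision.camera(n); cv2.imwrite(f"pics/{n}0.png",im[:,:,::-1]); print(n,vision.get_calibration(n))
print(telemetry.sense())
E
```

```text
pics
side {'vertical_fov': 50.10076488476315, 'cx': 261.3949329061216, 'cy': 201.30538175421438, 'view': array([[ 0.70707664, -0.70709619, -0.00758904, -0.39199402],
       [ 0.41244029,  0.40366384,  0.81666916, -0.38225527],
       [-0.57440023, -0.58057771,  0.57705623, -0.8803199 ],
       [ 0.        ,  0.        ,  0.        ,  1.        ]])}
top {'vertical_fov': 49.33512951043854, 'cx': 259.4768494659837, 'cy': 189.14175263781564, 'view': array([[ 0.01210238, -0.99991661,  0.0045056 ,  0.0374912 ],
       [ 0.99751109,  0.01238604,  0.06941333, -0.63327696],
       [-0.06946335,  0.00365432,  0.99757781, -1.26071497],
       [ 0.        ,  0.        ,  0.        ,  1.        ]])}
{'time_s': 0.1, 'qpos': array([ 1.21965736e+00,  3.78021155e-01,  7.98200604e-02,  1.27441124e+00,
       -6.04683215e-06,  1.46049683e+00]), 'qvel': array([ 0.00030002, -0.00073594,  0.0042047 ,  0.00117612, -0.00109787,
       -0.00068063]), 'joint_efforts': array([ 9.67343767e-04, -4.64697218e+01,  2.70581084e+01,  1.20015704e-02,
       -1.32432147e-04,  1.66552655e-05]), 'eef_pos': array([0.13694771, 0.55787101, 0.23045998]), 'tool_rot': array([-1.57060244,  0.00180564,  1.32995704]), 'wrist_force': array([-0.29858065, -0.61383833, -0.02088091]), 'torque': array([ 0.01010431, -0.03789015, -0.02075106]), 'finger_gap': 0.08515689361006461}
```

View pics/side0.png

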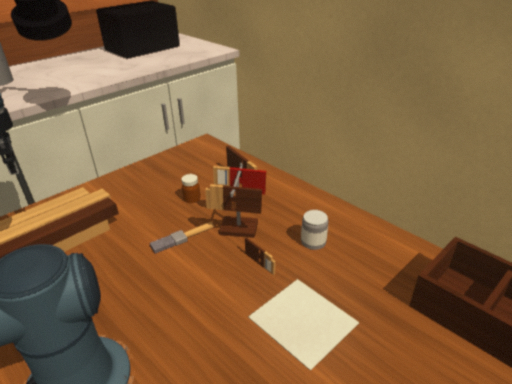

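View pics/top0.png

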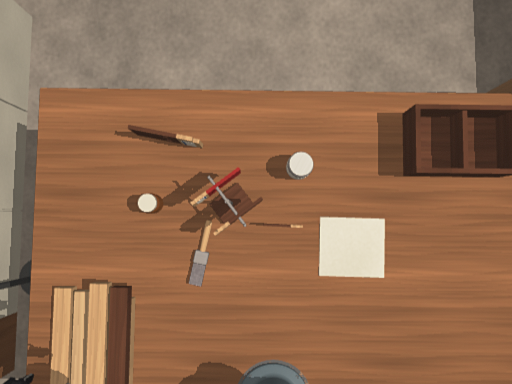

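Run:
```python
import cv2
s=cv2.imread("pics/side0.png")[140:280,150:340]; cv2.imwrite("pics/side0c.png",cv2.resize(s,None,fx=4.2,fy=4.2,interpolation=cv2.INTER_CUBIC))
s=cv2.imread("pics/top0.png")[110:250,110:320]; cv2.imwrite("pics/top0c.png",cv2.resize(s,None,fx=3.8,fy=3.8,interpolation=cv2.INTER_CUBIC))
```

```text
(no output)
```

View pics/side0c.png

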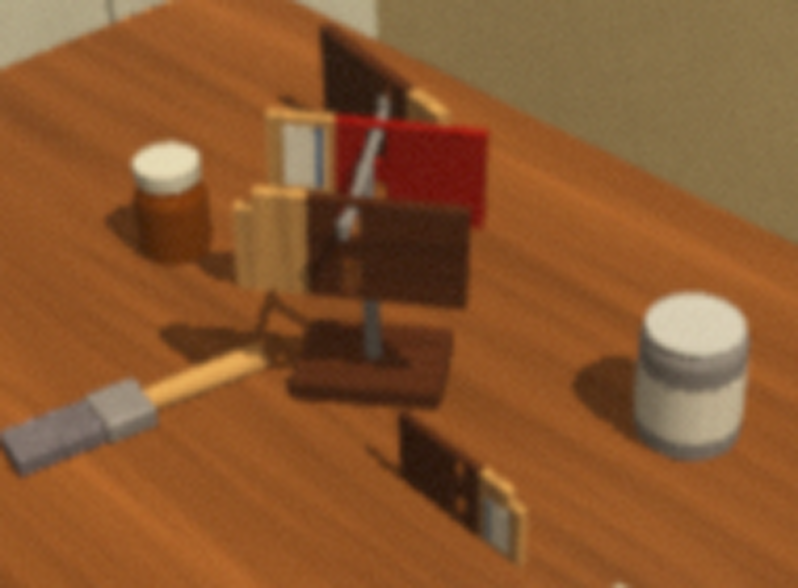

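View pics/top0c.png

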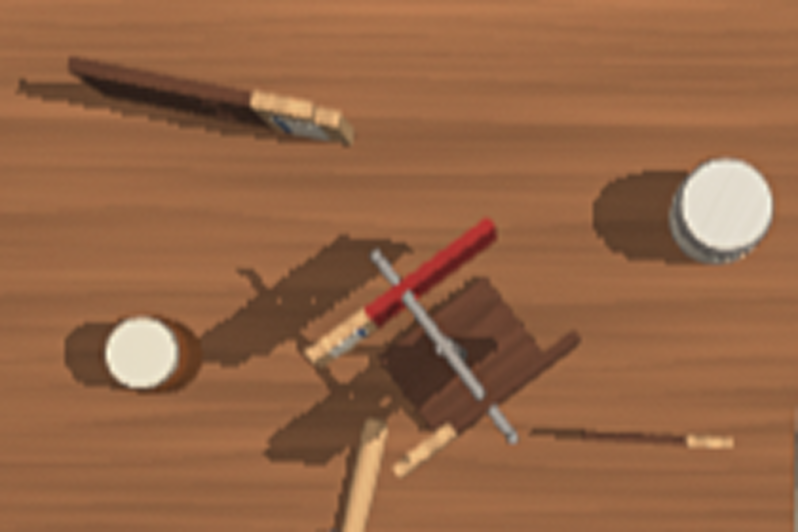

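```bash
cat > h.py <<'E'
import numpy as np,cv2
from workcell import vision
C={n:vision.get_calibration(n) for n in("side","top")}
def K(n):
    f=192/np.tan(np.radians(C[n]["vertical_fov"]/2)); return f,C[n]["cx"],C[n]["cy"]
def proj(n,p):
    f,cx,cy=K(n); q=(C[n]["view"]@np.append(p,1))[:3]; return np.array([cx+f*q[0]/-q[2], cy-f*q[1]/-q[2]])
def ray(n,uv):
    f,cx,cy=K(n); V=C[n]["view"]; d=np.array([(uv[0]-cx)/f,-(uv[1]-cy)/f,-1]); R=V[:3,:3]
    return -R.T@V[:3,3], R.T@d/np.linalg.norm(d)
def onz(n,uv,z):
    o,d=ray(n,uv); return o+d*(z-o[2])/d[2]
def tri(a,b):
    (o1,d1),(o2,d2)=ray("side",a),ray("top",b)
    t=np.linalg.lstsq(np.stack([d1,-d2],1),o2-o1,rcond=None)[0]
    p,q=o1+t[0]*d1,o2+t[1]*d2; return (p+q)/2,np.linalg.norm(p-q)
def crop(im,x0,y0,w,h,s,name):
    c=cv2.resize(im[y0:y0+h,x0:x0+w],None,fx=s,fy=s,interpolation=cv2.INTER_CUBIC)
    for k in range(0,w,10): cv2.putText(c,str(x0+k),(k*s,9),0,.35,(0,255,255),1); cv2.line(c,(k*s,10),(k*s,16),(0,255,255),1)
    for k in range(0,h,10): cv2.putText(c,str(y0+k),(0,k*s+4),0,.35,(0,255,255),1)
    cv2.imwrite(name,c)
E
python3 - <<'E'
from h import *
s=cv2.imread("pics/side0.png");t=cv2.imread("pics/top0.png")
crop(s,200,155,80,60,10,"pics/sd1.png"); crop(t,185,160,80,60,10,"pics/tp1.png")
E
```

```text
(no output)
```

View pics/sd1.png

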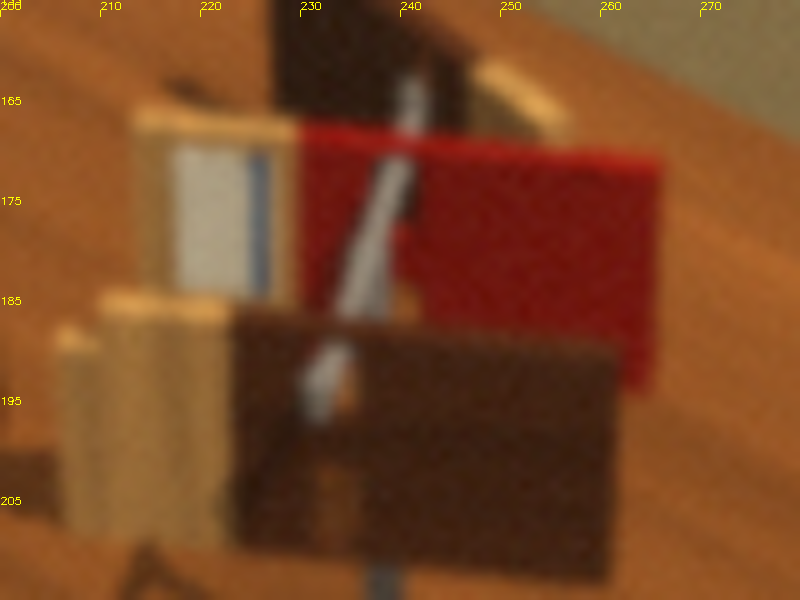

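View pics/tp1.png

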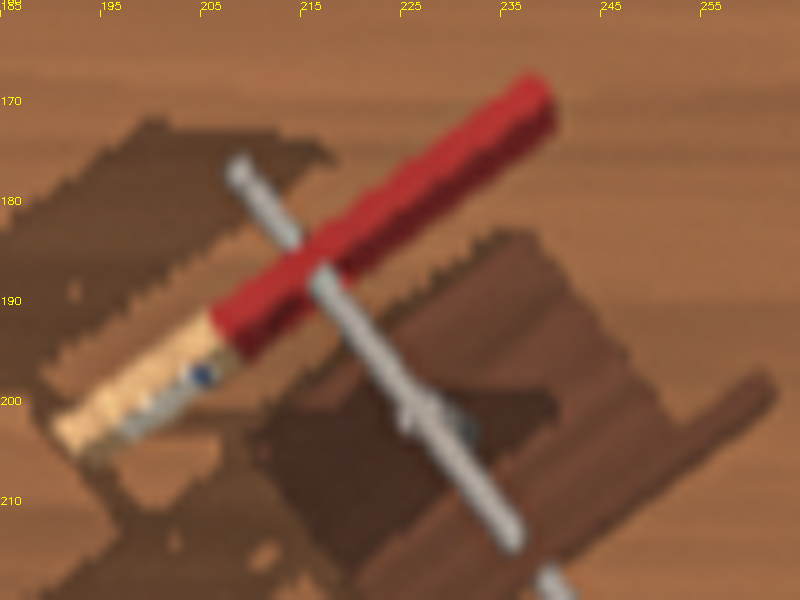

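Run:
```python
from h import *
t=cv2.imread("pics/top0.png")
crop(t,205,185,80,60,10,"pics/tp2.png")
```

```text
(no output)
```

View pics/tp2.png

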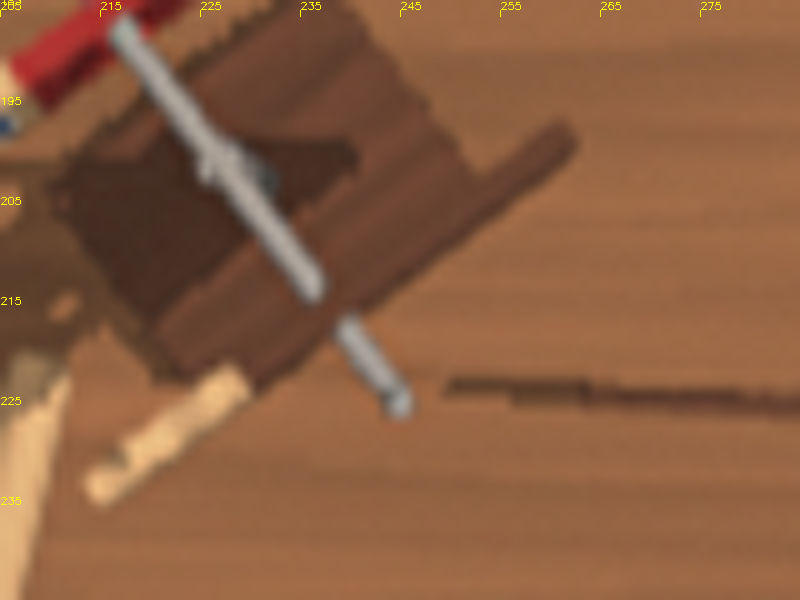

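Run:
```python
from h import *
np.set_printoptions(precision=4,suppress=True)
P={"near":((231.6,191.8),(244.5,224.8)),"far":((240.9,162.5),(208.3,176.0)),"post/bar":((235.5,184.5),(227.5,201.7)),
"darktop":((261.3,189.2),(261.6,197.9)),"border":((222.7,186.2),(228,223.3)),"notchtop":((206,188.3),(214.5,233.3))}
for k,(a,b) in P.items():
    p,e=tri(a,b); print(k,p,e*1000)
for k in("near","far"): print(k,onz("top",P[k][1],.192))
for k in("darktop","border","notchtop"): print(k,onz("top",P[k][1],.189),onz("side",P[k][0],.189))
# card
t=cv2.imread("pics/top0.png"); s=cv2.imread("pics/side0.png")
for n,im in(("top",t),("side",s)):
    hsv=cv2.cvtColor(im,cv2.COLOR_BGR2HSV); m=((hsv[...,1]<60)&(hsv[...,2]>190)).astype(np.uint8)
    k,l,st,c=cv2.connectedComponentsWithStats(m)
    i=1+np.argmax(st[1:,4]*(c[1:,1]>200)); print(n,c[i],st[i])
    cnt=cv2.findContours((l==i).astype(np.uint8),0,2)[0][0]; r=cv2.minAreaRect(cnt); print(r, onz(n,r[0],.003)); print([onz(n,b,.003)[:2] for b in cv2.boxPoints(r)] if n=="top" else "")
for nm,uv,z in(("tin",(299.5,165),.095),("jar",(147,203),.085),("brushend",(209.5,224),.01),("smallL",(250,224),.06),("smallR",(302,227),.06)): print(nm,onz("top",uv,z))
```

```text
near [0.5259 0.0843 0.1925] 0.057792413503883464
far [0.6534 0.1835 0.1922] 2.4840769781827414
post/bar [0.5859 0.1336 0.1663] 4.199690923192691
darktop [0.5974 0.0404 0.1875] 1.381212294300451
border [0.5299 0.1277 0.1891] 1.519318019875708
notchtop [0.5014 0.1652 0.1782] 1.9094759147996114
near [0.5259 0.0843 0.192 ]
far [0.6543 0.1827 0.192 ]
darktop [0.5978 0.0399 0.189 ] [0.5953 0.0393 0.189 ]
border [0.5293 0.1282 0.189 ] [0.5305 0.1273 0.189 ]
notchtop [0.5025 0.1635 0.189 ] [0.4911 0.1524 0.189 ]
top [351.5174 246.9711] [ 319  217   66   61 3769]
((351.5140380859375, 246.93785095214844), (64.4548568725586, 58.73164367675781), 1.432096242904663) [ 0.4588 -0.2411  0.003 ]
[array([ 0.3705, -0.1395]), array([ 0.5505, -0.1436]), array([ 0.548 , -0.3437]), array([ 0.3679, -0.3376])]
side [303.6654 322.5495] [ 251  281  106   87 4659]
((303.3496398925781, 319.594482421875), (83.99415588378906, 65.11113739013672), 40.76360321044922) [ 0.4578 -0.2413  0.003 ]

tin [ 0.6994 -0.0699  0.095 ]
jar [0.5839 0.3719 0.085 ]
brushend [0.5242 0.1977 0.01  ]
smallL [0.5264 0.0722 0.06  ]
smallR [ 0.5194 -0.0818  0.06  ]
```

Candidates for "walnut sample", in top-view pixels:
- Large board standing on the bench at about (165,136).
- Small board standing near the card at about (275,225).
- Middle-sized board hanging on the near arm, at about (238,215) in the top view and (235,195) in the side view.

I choose the hanging one. In the close crop (side), its pale end is on the left with the notch at top left and no label, so I am seeing its back and the label faces the post. The post is near (0.590, 0.1335), the board centre near (0.550, 0.103), and the upper edge triangulates to about 0.188.

I'll grip at board x ≈ -45 mm from above: (0.577, 0.0675), tool yaw 37.4°.

```bash
python3 -m crank '[{"tx":0,"ty":0,"tz":40,"rx":0,"ry":0,"rz":0,"hand":-0.2},{"tx":0,"ty":0,"tz":80,"rx":0,"ry":0,"rz":-4,"hand":-0.2},{"tx":20,"ty":-22,"tz":100,"rx":0,"ry":0,"rz":-8,"hand":-0.2},{"tx":42,"ty":-47,"tz":100,"rx":0,"ry":0,"rz":-12,"hand":-0.2},{"tx":65,"ty":-72,"tz":100,"rx":0,"ry":0,"rz":-16,"hand":-0.2},{"tx":88,"ty":-98,"tz":100,"rx":0,"ry":0,"rz":-20,"hand":-0.2},{"tx":112,"ty":-124,"tz":100,"rx":0,"ry":0,"rz":-24,"hand":-0.2},{"tx":136,"ty":-150,"tz":100,"rx":0,"ry":0,"rz":-28,"hand":-0.2},{"tx":160,"ty":-178,"tz":100,"rx":0,"ry":0,"rz":-32,"hand":-0.2},{"tx":185,"ty":-206,"tz":100,"rx":0,"ry":0,"rz":-36,"hand":-0.2},{"tx":205,"ty":-230,"tz":100,"rx":0,"ry":0,"rz":-38.8,"hand":-0.2},{"tx":220,"ty":-245,"tz":100,"rx":0,"ry":0,"rz":-38.8,"hand":-0.2}]'
```

```text
time_s: 1.1
eef_pos: [0.358, 0.3103, 0.3302]
tool_rot: [-1.571, 0.003, 0.649]
wrist_force: [0.5, 0.9, -0.5]
finger_gap: 0.0515
```

```bash
python3 -m crank '[{"tx":25,"ty":-27,"tz":0,"rx":0,"ry":0,"rz":0,"hand":-0.2},{"tx":50,"ty":-55,"tz":0,"rx":0,"ry":0,"rz":0,"hand":-0.2},{"tx":75,"ty":-83,"tz":0,"rx":0,"ry":0,"rz":0,"hand":-0.2},{"tx":100,"ty":-111,"tz":0,"rx":0,"ry":0,"rz":0,"hand":-0.2},{"tx":125,"ty":-139,"tz":-10,"rx":0,"ry":0,"rz":0,"hand":-0.2},{"tx":150,"ty":-166,"tz":-20,"rx":0,"ry":0,"rz":0,"hand":-0.2},{"tx":175,"ty":-194,"tz":-30,"rx":0,"ry":0,"rz":0,"hand":-0.2},{"tx":197,"ty":-218,"tz":-40,"rx":0,"ry":0,"rz":0,"hand":-0.2},{"tx":212,"ty":-235,"tz":-55,"rx":0,"ry":0,"rz":0,"hand":-0.2},{"tx":219,"ty":-243,"tz":-70,"rx":0,"ry":0,"rz":0,"hand":-0.2},{"tx":219,"ty":-243,"tz":-85,"rx":0,"ry":0,"rz":0,"hand":-0.2},{"tx":219,"ty":-243,"tz":-85,"rx":0,"ry":0,"rz":0,"hand":-0.2}]'
python3 - <<'E'
from h import *
for n in("side","top"):
    im=vision.camera(n)[:,:,::-1]; cv2.imwrite(f"pics/{n}1.png",im)
    if n=="side": crop(im,180,100,120,120,5,"pics/s1c.png")
    else: crop(im,190,150,120,100,6,"pics/t1c.png")
E
```

```text
time_s: 2.1
eef_pos: [0.5754, 0.0664, 0.2411]
tool_rot: [-1.567, 0.008, 0.647]
wrist_force: [-0.7, -0.3, 0.1]
finger_gap: 0.0512
```

View pics/s1c.png

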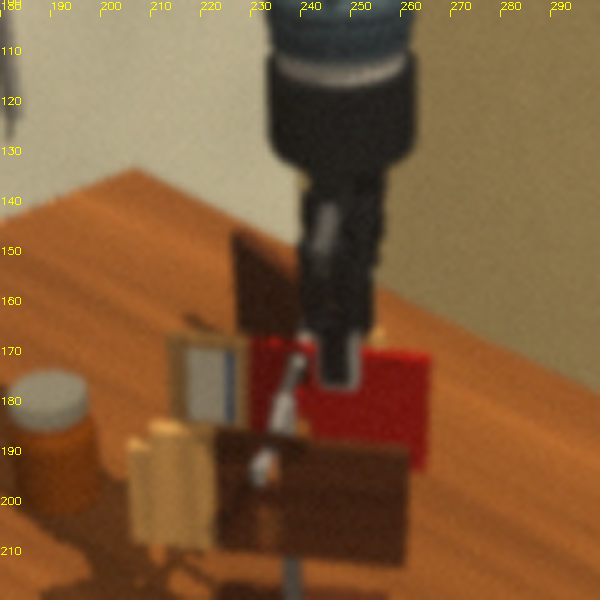

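View pics/t1c.png

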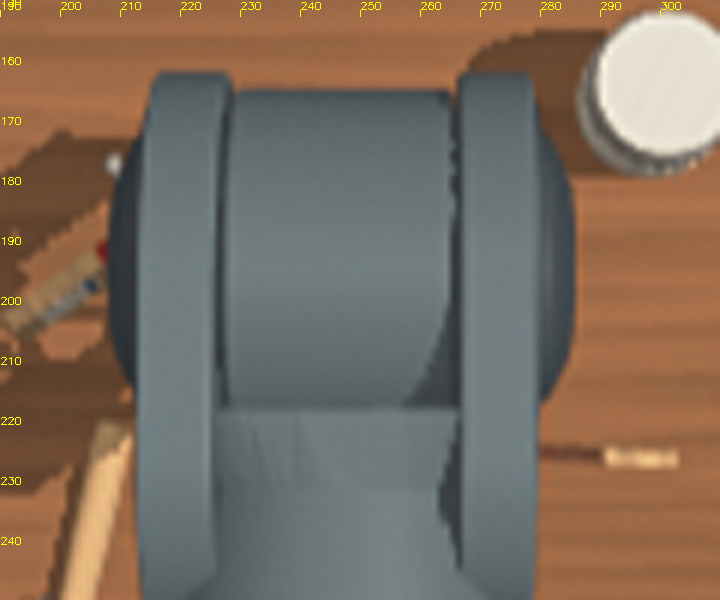

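The side view shows the fingers' tips at about (245,177), above the dark half of the walnut board, whose dark corner is at (261,189). The top view is blocked by the wrist. Next I check the TCP projection and work out the descent.

Run:
```python
from h import *
from workcell import telemetry
s=telemetry.sense(); print(proj("side",s["eef_pos"]),proj("side",np.array([.577,.0675,.145])),proj("side",np.array([.577,.0675,.189])),s["eef_pos"],s["qpos"])
print((np.array([.577,.0675,.145])-s["eef_pos"])*1000)
```

```text
[248.7546028  170.85197528] [249.83730291 200.81720834] [249.46017929 187.87890143] [0.57612034 0.06737975 0.24449747] [ 0.00816434  0.38988167  0.13346147  1.31889252 -0.00201508  0.93013551]
[  0.87966142   0.12025313 -99.49747392]
```

```bash
python3 -m crank '[{"tx":1,"ty":0,"tz":-15,"rx":0,"ry":0,"rz":0.3,"hand":-0.2},{"tx":1,"ty":0,"tz":-35,"rx":0,"ry":0,"rz":0.3,"hand":-0.2},{"tx":1,"ty":0,"tz":-55,"rx":0,"ry":0,"rz":0.3,"hand":-0.2},{"tx":1,"ty":0,"tz":-72,"rx":0,"ry":0,"rz":0.3,"hand":-0.2},{"tx":1,"ty":0,"tz":-86,"rx":0,"ry":0,"rz":0.3,"hand":-0.2},{"tx":1,"ty":0,"tz":-95,"rx":0,"ry":0,"rz":0.3,"hand":-0.2},{"tx":1,"ty":0,"tz":-99,"rx":0,"ry":0,"rz":0.3,"hand":-0.2},{"tx":1,"ty":0,"tz":-99,"rx":0,"ry":0,"rz":0.3,"hand":-0.2}]'
python3 - <<'E'
from h import *
im=vision.camera("side")[:,:,::-1]; crop(im,190,120,100,100,6,"pics/s2c.png")
E
```

```text
time_s: 2.87
eef_pos: [0.5769, 0.0677, 0.1456]
tool_rot: [-1.57, 0.005, 0.655]
wrist_force: [-0.2, -0.5, -0.6]
finger_gap: 0.0509
```

View pics/s2c.png

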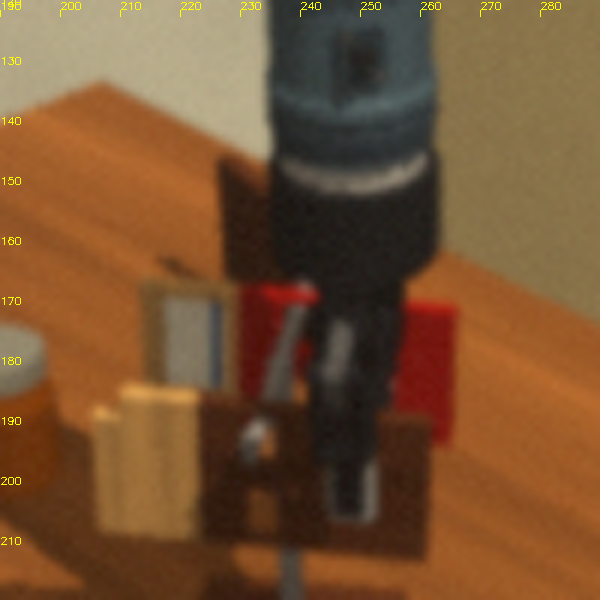

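The fingers straddle the dark half: the near finger is at (248,205), between the slot at (231,200) and the dark edge at (260,200). There is no contact force. Closing.

```bash
python3 -m crank '[{"tx":0,"ty":0,"tz":0,"rx":0,"ry":0,"rz":0,"hand":0.2},{"tx":0,"ty":0,"tz":0,"rx":0,"ry":0,"rz":0,"hand":0.5},{"tx":0,"ty":0,"tz":0,"rx":0,"ry":0,"rz":0,"hand":0.7},{"tx":0,"ty":0,"tz":0,"rx":0,"ry":0,"rz":0,"hand":0.8},{"tx":0,"ty":0,"tz":0,"rx":0,"ry":0,"rz":0,"hand":1},{"tx":0,"ty":0,"tz":0,"rx":0,"ry":0,"rz":0,"hand":1},{"tx":0,"ty":0,"tz":0,"rx":0,"ry":0,"rz":0,"hand":1},{"tx":0,"ty":0,"tz":0,"rx":0,"ry":0,"rz":0,"hand":1},{"tx":0,"ty":0,"tz":0,"rx":0,"ry":0,"rz":0,"hand":1}]'
python3 - <<'E'
from h import *
im=vision.camera("side")[:,:,::-1]; crop(im,190,120,100,100,6,"pics/s3c.png")
E
```

```text
time_s: 3.67
eef_pos: [0.5779, 0.0677, 0.1469]
tool_rot: [-1.571, 0.003, 0.654]
wrist_force: [-0.4, -0.3, 5.0]
finger_gap: 0.0083
```

View pics/s3c.png

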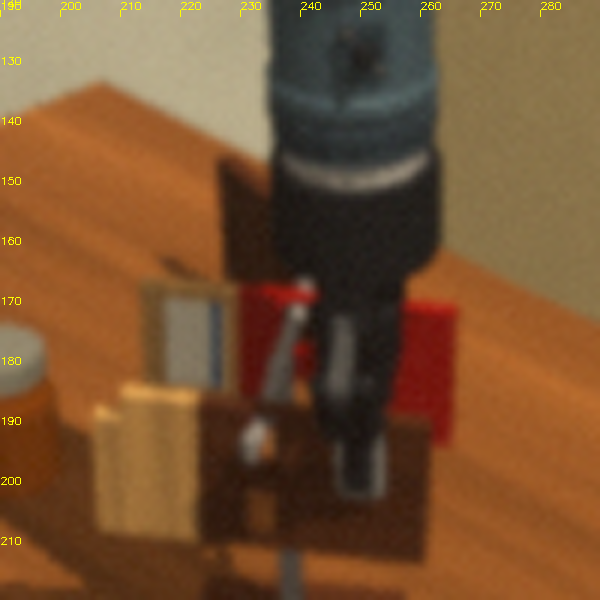

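Gripped, gap 8.3 mm, and the board hasn't moved. Now lifting 13 mm.

```bash
python3 -m crank '[{"tx":0,"ty":0,"tz":4,"rx":0,"ry":0,"rz":0,"hand":1},{"tx":0,"ty":0,"tz":8,"rx":0,"ry":0,"rz":0,"hand":1},{"tx":0,"ty":0,"tz":12,"rx":0,"ry":0,"rz":0,"hand":1},{"tx":0,"ty":0,"tz":13,"rx":0,"ry":0,"rz":0,"hand":1},{"tx":0,"ty":0,"tz":13,"rx":0,"ry":0,"rz":0,"hand":1},{"tx":0,"ty":0,"tz":13,"rx":0,"ry":0,"rz":0,"hand":1}]'
python3 - <<'E'
from h import *
im=vision.camera("side")[:,:,::-1]; cv2.imwrite("pics/side4.png",im); crop(im,190,120,100,100,6,"pics/s4c.png")
im=vision.camera("top")[:,:,::-1]; cv2.imwrite("pics/top4.png",im)
E
```

```text
time_s: 4.22
eef_pos: [0.5778, 0.0677, 0.1597]
tool_rot: [-1.571, 0.003, 0.654]
wrist_force: [-0.2, -0.3, -0.2]
finger_gap: 0.0082
```

View pics/s4c.png

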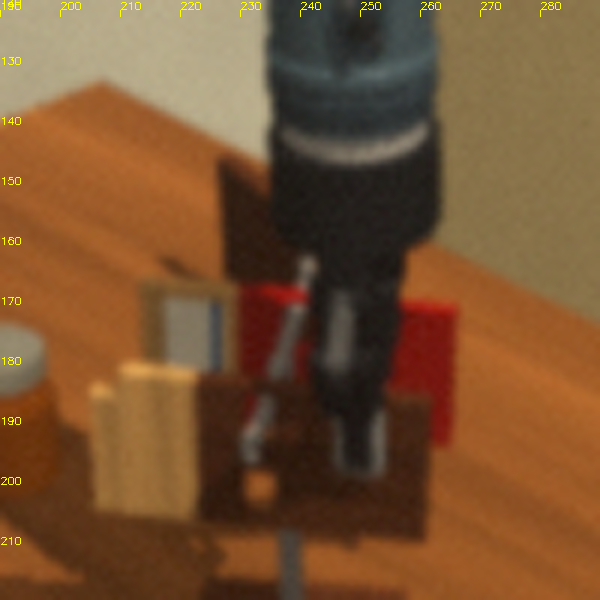

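Raised 12.8 mm and level, with the bar now low in the slot. Moving outward along the bar (-0.794, -0.608) by 72 mm.

```bash
python3 -m crank '[{"tx":-4,"ty":-3,"tz":0,"rx":0,"ry":0,"rz":0,"hand":1},{"tx":-10,"ty":-7.6,"tz":0,"rx":0,"ry":0,"rz":0,"hand":1},{"tx":-16,"ty":-12.2,"tz":0,"rx":0,"ry":0,"rz":0,"hand":1},{"tx":-22,"ty":-16.8,"tz":0,"rx":0,"ry":0,"rz":0,"hand":1},{"tx":-28,"ty":-21.4,"tz":0,"rx":0,"ry":0,"rz":0,"hand":1},{"tx":-34,"ty":-26,"tz":0,"rx":0,"ry":0,"rz":0,"hand":1},{"tx":-40,"ty":-30.6,"tz":0,"rx":0,"ry":0,"rz":0,"hand":1},{"tx":-46,"ty":-35.2,"tz":0,"rx":0,"ry":0,"rz":0,"hand":1},{"tx":-52,"ty":-39.8,"tz":0,"rx":0,"ry":0,"rz":0,"hand":1},{"tx":-57,"ty":-43.7,"tz":0,"rx":0,"ry":0,"rz":0,"hand":1},{"tx":-57,"ty":-43.7,"tz":0,"rx":0,"ry":0,"rz":0,"hand":1}]'
python3 - <<'E'
from h import *
im=vision.camera("side")[:,:,::-1]; cv2.imwrite("pics/side5.png",im); crop(im,190,120,120,120,5,"pics/s5c.png")
E
```

```text
time_s: 5.23
eef_pos: [0.5195, 0.0232, 0.1595]
tool_rot: [-1.57, 0.004, 0.654]
wrist_force: [-0.7, -0.1, -1.3]
finger_gap: 0.0083
```

View pics/s5c.png

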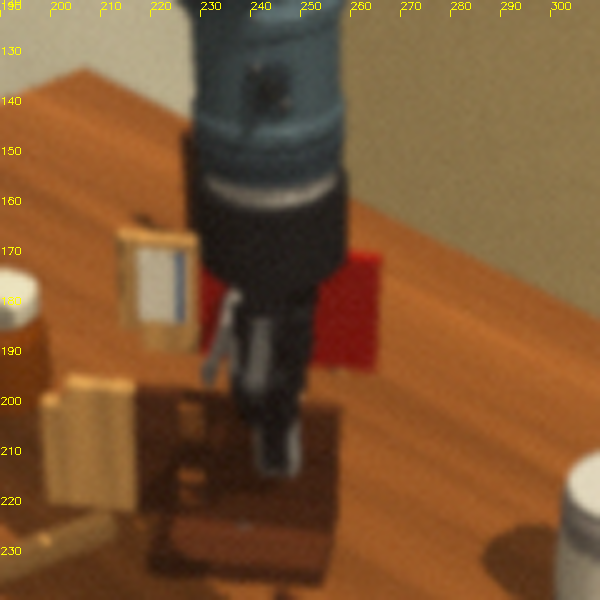

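The board is clear of the stub, level and still on the fingers: dark end at right (257,210), pale end at left (210,210). Next: up 100 mm, then over to the card while yawing.

```bash
python3 -m crank '[{"tx":-2,"ty":-2,"tz":15,"rx":0,"ry":0,"rz":0,"hand":1},{"tx":-5,"ty":-5,"tz":40,"rx":0,"ry":0,"rz":0,"hand":1},{"tx":-8,"ty":-20,"tz":65,"rx":0,"ry":0,"rz":0,"hand":1},{"tx":-12,"ty":-45,"tz":85,"rx":0,"ry":0,"rz":0,"hand":1},{"tx":-20,"ty":-75,"tz":98,"rx":0,"ry":0,"rz":-4,"hand":1},{"tx":-28,"ty":-105,"tz":100,"rx":0,"ry":0,"rz":-9,"hand":1},{"tx":-36,"ty":-135,"tz":100,"rx":0,"ry":0,"rz":-14,"hand":1},{"tx":-44,"ty":-165,"tz":100,"rx":0,"ry":0,"rz":-19,"hand":1},{"tx":-52,"ty":-195,"tz":100,"rx":0,"ry":0,"rz":-24,"hand":1},{"tx":-60,"ty":-223,"tz":100,"rx":0,"ry":0,"rz":-29,"hand":1},{"tx":-66,"ty":-245,"tz":100,"rx":0,"ry":0,"rz":-33,"hand":1},{"tx":-70,"ty":-258,"tz":100,"rx":0,"ry":0,"rz":-36,"hand":1}]'
python3 -c "
from workcell import telemetry as t;s=t.sense();print(s['qpos'])"
```

```text
time_s: 6.28
eef_pos: [0.4499, -0.2369, 0.2596]
tool_rot: [-1.571, 0.003, 0.02]
wrist_force: [0.5, 0.3, -0.7]
finger_gap: 0.0083
[-0.60798033  0.23676491 -0.04104342  1.29514116 -0.00232219  0.94270056]
```

```bash
python3 -m crank '[{"tx":-3,"ty":-6,"tz":0,"rx":0,"ry":0,"rz":-6,"hand":1},{"tx":-6,"ty":-12,"tz":0,"rx":0,"ry":0,"rz":-12,"hand":1},{"tx":-9,"ty":-18,"tz":0,"rx":0,"ry":0,"rz":-18,"hand":1},{"tx":-12,"ty":-24,"tz":0,"rx":0,"ry":0,"rz":-24,"hand":1},{"tx":-15,"ty":-30,"tz":0,"rx":0,"ry":0,"rz":-30,"hand":1},{"tx":-18,"ty":-35,"tz":0,"rx":0,"ry":0,"rz":-35,"hand":1},{"tx":-20,"ty":-38,"tz":0,"rx":0,"ry":0,"rz":-39,"hand":1},{"tx":-20,"ty":-38,"tz":0,"rx":0,"ry":0,"rz":-41,"hand":1},{"tx":-20,"ty":-38,"tz":0,"rx":0,"ry":0,"rz":-41,"hand":1}]'
python3 - <<'E'
from h import *
from workcell import telemetry
print(telemetry.sense()["qpos"])
for n in("side","top"):
    im=vision.camera(n)[:,:,::-1]; cv2.imwrite(f"pics/{n}6.png",im)
E
```

```text
time_s: 7.03
eef_pos: [0.4302, -0.2752, 0.2596]
tool_rot: [-1.571, 0.003, -0.696]
wrist_force: [0.2, -0.6, -1.0]
finger_gap: 0.0081
[-6.93041222e-01  2.41708256e-01 -3.46820294e-02  1.29723067e+00
 -4.22644513e-04  1.57396039e+00]
```

View pics/side6.png

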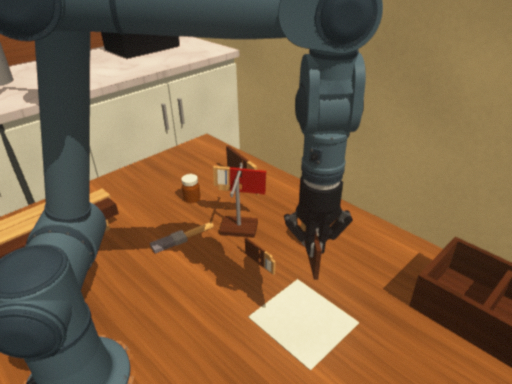

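View pics/top6.png

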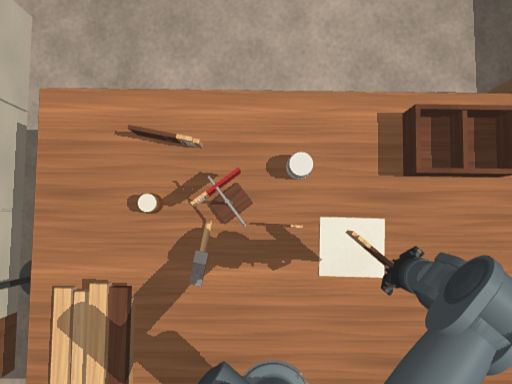

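The side view shows the board at about (316,255), held over the card. In the top view it runs from the pale tip (348,233) to the fingers (390,265), over the card. Now tilting the labelled face up about -board x, in two parts.

```bash
python3 -m crank '[{"tx":0,"ty":0,"tz":0,"rx":-2.5,"ry":-3.1,"rz":0,"hand":1},{"tx":0,"ty":0,"tz":0,"rx":-6.4,"ry":-7.7,"rz":0,"hand":1},{"tx":0,"ty":0,"tz":0,"rx":-10.3,"ry":-12.3,"rz":0,"hand":1},{"tx":0,"ty":0,"tz":0,"rx":-14.1,"ry":-16.9,"rz":0,"hand":1},{"tx":0,"ty":0,"tz":0,"rx":-18,"ry":-21.5,"rz":0,"hand":1},{"tx":0,"ty":0,"tz":0,"rx":-21.8,"ry":-26.1,"rz":0,"hand":1},{"tx":0,"ty":0,"tz":0,"rx":-24.4,"ry":-29.1,"rz":0,"hand":1},{"tx":0,"ty":0,"tz":0,"rx":-24.4,"ry":-29.1,"rz":0,"hand":1}]'
python3 -c "
from workcell import telemetry as t;s=t.sense();print(s['qpos'])"
```

```text
time_s: 7.8
eef_pos: [0.4255, -0.2703, 0.2533]
tool_rot: [-1.575, -0.652, -0.691]
wrist_force: [-1.2, 1.5, -3.3]
finger_gap: 0.0081
[-0.68851473 -0.28804898 -0.80720631  0.39916779 -0.00542423  1.5730029 ]
```

```bash
python3 -m crank '[{"tx":1,"ty":-1,"tz":15,"rx":0,"ry":0,"rz":0,"hand":1},{"tx":2,"ty":-2,"tz":30,"rx":-1.3,"ry":-1.5,"rz":0,"hand":1},{"tx":3,"ty":-3,"tz":45,"rx":-3.8,"ry":-4.6,"rz":0,"hand":1},{"tx":4,"ty":-4,"tz":60,"rx":-6.4,"ry":-7.7,"rz":0,"hand":1},{"tx":4,"ty":-5,"tz":67,"rx":-9,"ry":-10.7,"rz":0,"hand":1},{"tx":4,"ty":-5,"tz":67,"rx":-11.5,"ry":-13.8,"rz":0,"hand":1},{"tx":4,"ty":-5,"tz":67,"rx":-12.8,"ry":-15.4,"rz":0,"hand":1},{"tx":4,"ty":-5,"tz":67,"rx":-12.8,"ry":-15.4,"rz":0,"hand":1},{"tx":4,"ty":-5,"tz":67,"rx":-12.8,"ry":-15.4,"rz":0,"hand":1}]'
python3 -c "
from workcell import telemetry as t;s=t.sense();print(s['qpos'])"
```

```text
time_s: 8.55
eef_pos: [0.4321, -0.2766, 0.3262]
tool_rot: [-1.577, -0.995, -0.689]
wrist_force: [-0.6, 0.3, -2.1]
finger_gap: 0.0081
[-0.68956006 -0.49469681 -1.01455138  0.05567598 -0.00588566  1.57066984]
```

```bash
python3 -m crank '[{"tx":0,"ty":0,"tz":12,"rx":0,"ry":0,"rz":0,"hand":1},{"tx":-1,"ty":1,"tz":28,"rx":0,"ry":0,"rz":0,"hand":1},{"tx":-2,"ty":1,"tz":42,"rx":0,"ry":0,"rz":0,"hand":1},{"tx":-2,"ty":1,"tz":50,"rx":0,"ry":0,"rz":0,"hand":1},{"tx":-2,"ty":1,"tz":50,"rx":0,"ry":0,"rz":0,"hand":1},{"tx":-2,"ty":1,"tz":50,"rx":0,"ry":0,"rz":0,"hand":1}]'
python3 - <<'E'
from h import *
from workcell import telemetry
print(telemetry.sense()["qpos"])
for n in("side","top"):
    im=vision.camera(n)[:,:,::-1]; cv2.imwrite(f"pics/{n}7.png",im)
    if n=="top": crop(im,310,180,130,110,6,"pics/t7c.png")
    else: crop(im,220,140,160,120,5,"pics/s7c.png")
E
```

```text
time_s: 9.05
eef_pos: [0.4304, -0.2759, 0.3766]
tool_rot: [-1.577, -0.995, -0.689]
wrist_force: [-0.1, -0.9, -1.6]
finger_gap: 0.0082
[-0.69160068 -0.53462935 -0.89486157  0.21573753 -0.00417065  1.56948765]
```

View pics/s7c.png

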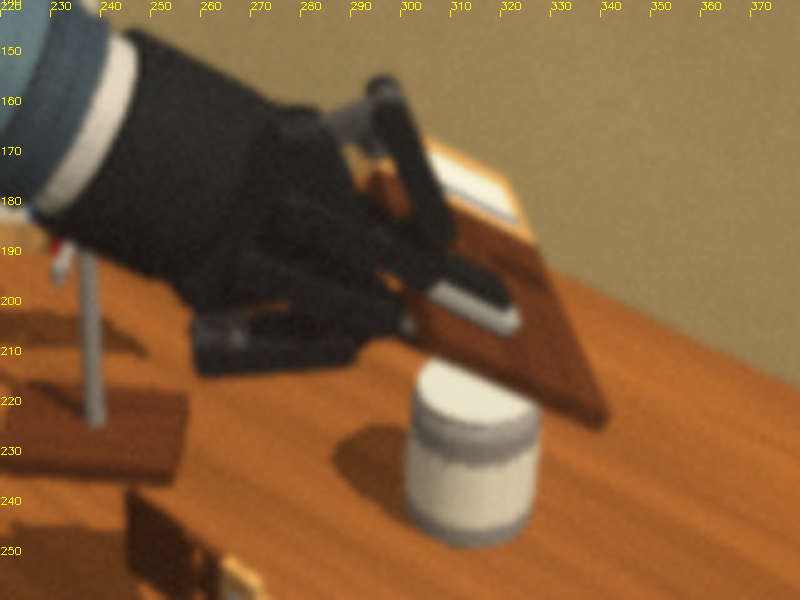

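View pics/t7c.png

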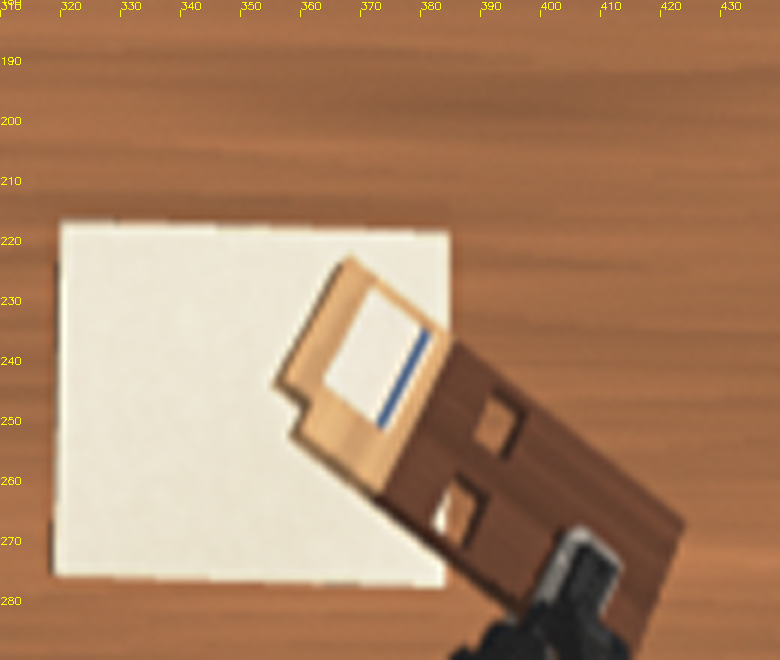

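The top crop shows the labelled face up: label at (371,240), notch at (357,248), slots at (392,251) and (386,265). The finger is on the dark part at (405,275), clear of the pale end. I'll triangulate the board's centre and lean.

Run:
```python
from h import *
np.set_printoptions(precision=4,suppress=True)
P={"pale-y":((321.5,175.3),(367.8,222.6)),"border-y":((327.0,188.9),(385.3,235.8)),"dark-y":((341.2,221.5),(423.7,267))}
Q={}
for k,(a,b) in P.items():
    p,e=tri(a,b); Q[k]=p; print(k,p,e*1000)
bx=Q["pale-y"]-Q["dark-y"]; print(np.linalg.norm(bx), bx/np.linalg.norm(bx))
from scipy.spatial.transform import Rotation as Ro
from workcell import telemetry
s=telemetry.sense(); R=Ro.from_euler("xyz",s["tool_rot"]).as_matrix(); print(R)
up=-R[:,1]; bxu=bx/np.linalg.norm(bx)
mid=(Q["pale-y"]+Q["dark-y"])/2
print("centre from edge",mid+0.04*up, "from TCP",s["eef_pos"]+.045*np.array(bxu)+.002*R[:,1])
# from top: midpoint between slots at z
c=onz("top",(389.7,258.2),s["eef_pos"][2]); print("top slots mid",c)
# tilt from top: slot-to-slot and edge, -y direction
n=np.cross(bxu,up); print("normal",n)
```

```text
pale-y [ 0.5376 -0.1983  0.3615] 2.0820344841553746
border-y [ 0.5078 -0.2372  0.3594] 0.019833764386242944
dark-y [ 0.4395 -0.3217  0.3608] 0.4176518965554962
0.15766633002568953 [0.6219 0.783  0.0046]
[[ 0.422   0.6422  0.6399]
 [-0.3478 -0.5371  0.7685]
 [ 0.8372 -0.5469 -0.0033]]
centre from edge [ 0.4629 -0.2385  0.383 ] from TCP [ 0.459  -0.2412  0.3735]
top slots mid [ 0.4595 -0.2419  0.3744]
normal [ 0.4257 -0.3431  0.837 ]
```

```bash
python3 -m crank '[{"tx":0,"ty":0,"tz":0,"rx":0,"ry":0,"rz":0,"hand":1},{"tx":0,"ty":0,"tz":0,"rx":0,"ry":0,"rz":0,"hand":1},{"tx":0,"ty":0,"tz":0,"rx":0,"ry":0,"rz":0,"hand":1},{"tx":0,"ty":0,"tz":0,"rx":0,"ry":0,"rz":0,"hand":1},{"tx":0,"ty":0,"tz":0,"rx":0,"ry":0,"rz":0,"hand":1},{"tx":0,"ty":0,"tz":0,"rx":0,"ry":0,"rz":0,"hand":1}]'
python3 - <<'E'
from h import *
im=vision.camera("top")[:,:,::-1]; cv2.imwrite("pics/top8.png",im)
E
```

```text
time_s: 9.65
eef_pos: [0.4297, -0.2753, 0.3744]
tool_rot: [-1.577, -0.992, -0.689]
wrist_force: [0.3, 0.4, -0.1]
finger_gap: 0.0083
```

View pics/top8.png

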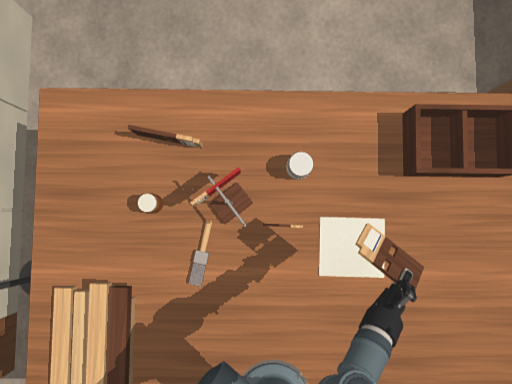

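The top view shows the red sample still hanging at (215,187). The tin (300,165), jar (147,203) and brush (200,255) are where they were. The board is steady in the grip with the label up at (371,239); it only looks offset from the card because of its height. Handing in.

```bash
python3 -c "
from workcell import manip;print(manip.finish_job())"
```

```text
the job is handed in; nothing more can be done
None
```

I gripped the hanging, middle-sized walnut sample by its dark end, lifted it 13 mm and slid it outward past the stub. I then held it label-up over the card and handed the job in at about 9.7 s, still holding it.

**Last checks:**
- **Position:** the board centre is at about (0.459, -0.242), within about 2 mm of the measured card centre, and about 0.37 m above the bench.
- **Lean:** the tool orientation puts the board 57° from upright, labelled face up. The label is visible and the fingers are only on the dark wood.
- **Grip:** the finger gap held steady at 8.1 to 8.3 mm, and the arm was still.
- **Other things:** the red sample, tin, jar and brush look unmoved in the last top view.

**Disagreements:**
- **Height:** the height triangulated from the board's lower edge came out about 9 mm above the estimate from the tool pose. About 4 mm of that is board thickness, and the rest would mean the board is slightly flatter, if anything.
- **Joint 3:** during the tilt it came within 0.006 rad of its limit. I raised the arm 50 mm to move it away before handing in.

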